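Peel the empty cover tray off a stack of cell trays and hold it over the light panel

TASK

Peel the empty top tray off the stack of nested cell trays: it clings in the tray below, so grip it by the rim and raise one corner some 4 cm first, while the opposite corner is still seated, and only then lift it off, without shifting the full trays below it. Bring it over the lit panel and finish while still holding it there in the gripper, level, centred over the panel, its long side along the panel's long side, about 10 cm above it and resting on nothing, so that it can be checked for cracks. Leave the tape roll, the screwdriver and the jar alone.

Things in the scene. Friction and masses are not known exactly. Their poses are not given: they have to be found in the camera images.
- tray_center (a point): Centre, half-way up, of the empty top tray: formed black plastic, 220 (its x) x 160 (its y) x 36 mm tall, 130 g, open upward, corners cut by 20 mm; z up. A rim 10 mm wide with upright sides runs all round, its top 18 mm above this point. The upper 22 mm (rim collar) stand clear above the next tray, whose outline is the same: grip only these. Inside is clear, floor 33 mm below the rim's top.
- corner_nr (a point): Underside of the top tray's collar at tray x = -100, y = -70 mm, 4 mm below tray_center's height; axes as tray_center. Below the collar a 196 x 136 mm foot nests 14 mm deep in the tray below, where sprung bumps in the long walls near the four corners hold it by friction, 2.5 to 5 N each, until it has risen about 10 mm there.
- corner_nl (a point): The same at the corner x = -100, y = +70 mm. When one short side is raised the tray turns about the underside of its opposite rim, at tray x = 110 mm from the centre, at the height of these corner points.
- corner_fr (a point): The same at the corner x = +100, y = -70 mm (diagonally opposite corner_nl).
- corner_fl (a point): The same at the corner x = +100, y = +70 mm (diagonally opposite corner_nr).
- stack: The three full trays below, stuck together as one block standing on the bench: black, same outline as the top tray, 220 (x) x 160 (y) x 80 mm tall to the rim, about 3 kg, silver pouch cells inside. Origin at the centre of the underside, z up. The top tray starts squarely nested on it, its long sides roughly along the world x axis.
- panel_top (a point): Centre of the upper face of the flat LED light panel fixed on the bench: aluminium frame 290 (its x) x 210 (its y) mm with a white face, this face 9 mm above the bench; z up. Its long side lies roughly along the world x axis. It lies to the left or right of the robot, the stack on the other side.
- tape_roll: Bystander: amber tape roll lying flat, 80 mm across, 24 mm tall. Origin at the centre of its underside.
- screwdriver: Bystander: black-handled screwdriver, 190 mm long, lying flat along its x axis.
- bolt_jar: Bystander: small jar with a steel cap, 60 mm across, 70 mm tall. Origin at the centre of its underside.

How it is judged:
By the outcome, as a careful person would: the job done as asked, in the order asked, and still so for the second after the job is handed in, while the arm keeps its last pose, push and grip.
It also fails if it takes over 45 s, if anything falls off the work surface, if the arm or the gripper's body presses on something with over 40 N, if the wrist force passes 120 N, or if a joint passes its speed limit or range.

ROBOT

A 6-joint arm with a two-finger parallel gripper is mounted at the origin on the work surface. World frame = base frame: x ahead of the robot, y to its left, z up, the work surface at z = 0. Lengths are in mm, angles in rad, forces in N, time in s.
With the tool pointing down it reaches from about 275 to 750 mm from the base axis. Payload 10.2 kg.
Tool frame: the origin (TCP) lies midway between the tips of the shut fingers; the grasp point (between the pads) lies grip_depth behind it (grip_depth is the distance from the TCP to the grasp point, in mm); z points along the fingers, y is the line along which they close (so a half turn about z gives the same grasp; the last joint's range is limited). The gripper opens to 85 mm and grips with 20 to 120 N. Pads are 22 mm wide; open, the fingers measure 114 mm over their backs; the gripper's body (76 mm by 85 mm) begins 54 mm behind the grasp point. The pads swing forward as they close: fully open they stand 13 mm farther back than shut.
Start: joints at [1.045, 0.313, 1.498, -0, 1.331, -0.223], TCP at [156.565, 501.117, 231.294] pointing down, gripper open.
Joint ranges: [-2.94, 2.94], [-0.97, 2.17], [0.19, 2.56], [-1.23, 4.37], [0.02, 3.11], [-2.88, 2.88]. Speed limits (rad/s): [2.39, 2.39, 3.01, 3.14, 3.14, 3.14].

INTERFACE

Orientations are given as a unit quaternion [w, x, y, z].
In Python, from rig import * gives the robot as it stands.
- The arm moves only by the tool servo_tool, never from a script. Its argument "commands" is a list of rows, each a list of 3 entries, a list of its own where there are three numbers: the gripper command: -1 is fully open, 1 is shut, values between are in proportion, then the shift along the tool's x, y, z in m, then the turn, a rotation vector about the tool's x, y, z in units of 6 degrees (1.0 is 6 degrees). In form: [[grip, [dx, dy, dz], [ax, ay, az]], ...]. A call has 1 to 10 rows; each row shifts and turns the commanded pose from where the row before left it, along the tool's axes as they then stand; what a row does not reach is not made up. A row lasts 1/12 s, in which the tool goes at most 41.7 mm and 7.16 degrees, less where a joint would pass 70% of its speed; a pose out of reach is approached as far as the arm can. A call is refused whole if a number of a shift passes 0.0417 or a number of a turn 1, either way. A call with a gripper value outside its range is refused whole. The fingers move at their own pace and stop on an object; "squeeze" is the grip in N (left out, the last holds). Time passes only in rows, so rows that do not move let the fingers close. It gives the time, the measured TCP pose, the force, the opening and the grip force at its end, in the units of the state.
- sense(): the state, without advancing time (a new reading comes with each control period).
- capture(name): name is "scene" or "top"; returns a dict with "pixels" (480x640x3 uint8, red, green, blue), "z_map" (480x640 float32, mm along the optical axis (not along the pixel's ray), 0 where there is no reading), "fx", "fy", "cx", "cy" (pixels), "distortion" ([k1, k2, p1, p2, k3] as OpenCV has them; the pictures are not rectified), "rvec" (rotation vector, rad) and "tvec" (3), from world to camera coordinates, as OpenCV has them. Camera axes: x right, y down, z forward; pixel columns grow to the right and rows downward; lengths in mm; the calibration is good to about 2 mm. A picture is of the moment at which its call begins.
- finish_job(): hands the job in; it is judged then, once.
The state is a dict: "time_s": time; "joints": joint angles; "dq": joint speeds; "tau": joint torques, N m; "eef_pos": TCP position; "ee_rot": TCP orientation; "force": force on the tool from outside, world axes, zero at the start; "wrist_torque": the same for the moment, N m; "grip_width": opening from 0.0 (shut) to 1.0 (fully open); "grip_force": force on a finger pad.
Only numpy, scipy, OpenCV 4.12 (cv2) and the standard library are available. Lean on these libraries where they do the work, as an engineer would, in place of code of your own. Each camera call takes 0.05 s, during which the arm holds its last target. There are 200 camera calls.

## Working session

There is one attempt and no reset: what is moved stays moved. The work goes in short steps, Python scripts to look and compute and a tool call to move; the robot and the scene stay as the last step left them, time stands still between calls to the robot, and variables do not carry over. Pictures are saved under pics/ and viewed, at most 10 in all, crops included, and the job is handed in when it is done.

Besides the shell and the picture viewer there is one more tool, called after ">>>" in YAML: its name, and indented under it one key for each argument. servo_tool: Moves the arm, as the interface text tells. Its arguments: {"type":"object","properties":{"commands":{"type":"array"},"squeeze":{"type":"number"}},"required":["commands"]}

```bash
mkdir -p pics; ls; cat > h.py <<'E'
from rig import *
import numpy as np, cv2
def world(c,u,v,z=None):
    K=np.array([[c["fx"],0,c["cx"]],[0,c["fy"],c["cy"]],[0,0,1.]])
    d=np.array(c["distortion"],float)
    n=cv2.undistortPoints(np.array([[[u,v]]],float),K,d)[0,0]
    R=cv2.Rodrigues(np.array(c["rvec"],float))[0]; t=np.array(c["tvec"],float).ravel()
    ray=R.T@np.array([n[0],n[1],1.]); o=-R.T@t
    if z is None: s=c["z_map"][int(v),int(u)]
    else: s=(z-o[2])/ray[2]
    return o+s*ray
E
python3 - <<'E'
from h import *
import pickle
print(sense())
for n in("top","scene"):
    c=capture(n); pickle.dump(c,open(n+".pkl","wb"))
    cv2.imwrite(f"pics/{n}0.png",c["pixels"][:,:,::-1])
E
```

```text
pics
{'time_s': 0.0, 'joints': array([ 1.04456861e+00,  3.13462434e-01,  1.49847253e+00,  4.23036317e-05,
        1.33101142e+00, -2.23429454e-01]), 'dq': array([-9.10752654e-05,  1.75093687e-04,  9.05111101e-04, -5.11384253e-04,
        3.15267264e-04,  7.08167572e-04]), 'tau': array([-2.70780220e-04, -4.12253416e+01, -2.59745872e+01, -1.50854585e-04,
        4.02123987e-03,  2.71203007e-07]), 'eef_pos': array([156.4277208 , 500.87060653, 230.7153767 ]), 'ee_rot': array([-2.66926985e-04,  1.50826352e-01,  9.88560040e-01, -6.22351836e-04]), 'force': array([-0.44365414, -0.35603309, -0.49500422]), 'wrist_torque': array([-0.0119654 ,  0.00630184,  0.06611154]), 'grip_force': 0.0, 'grip_width': 0.9955996603332379}
```

View pics/top0.png

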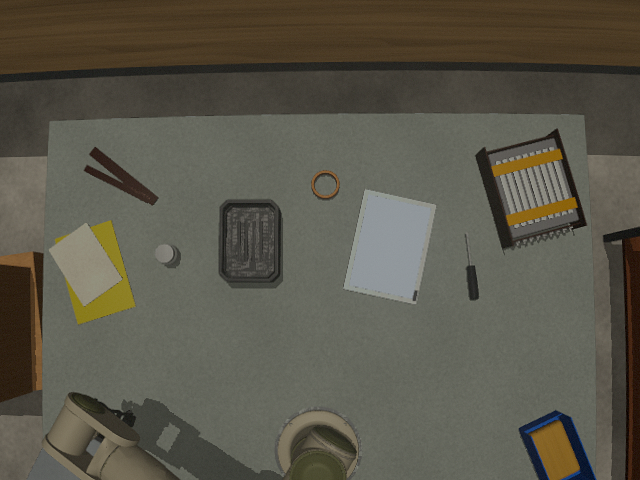

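View pics/scene0.png

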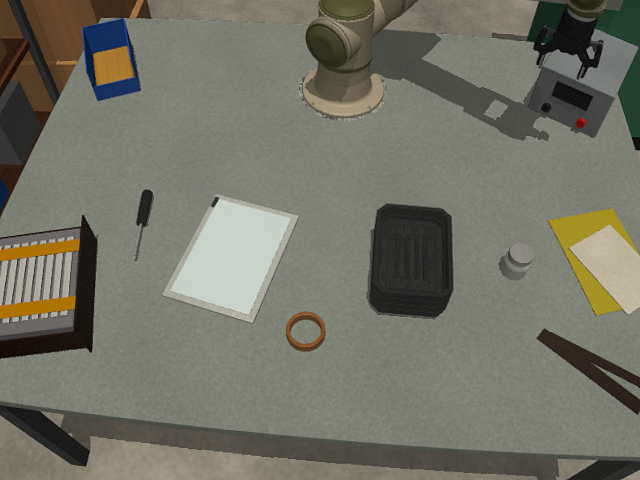

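The top view has the stack at about (250,243), the panel at about (390,247), the tape at (325,184), the jar at (167,255) and the screwdriver at (470,270). I'll enlarge the tray and panel to measure them.

```bash
python3 - <<'E'
from h import *
import pickle
c=pickle.load(open("top.pkl","rb"))
im=c["pixels"][:,:,::-1]
a=cv2.resize(im[185:305,205:300],None,fx=4,fy=4,interpolation=cv2.INTER_CUBIC)
b=cv2.resize(im[185:305,340:440],None,fx=4,fy=4,interpolation=cv2.INTER_CUBIC)
a=cv2.convertScaleAbs(a,alpha=1.8)
cv2.imwrite("pics/crop1.png",np.hstack([a,b]))
# rim/panel by depth / colour
u,v=np.meshgrid(np.arange(640),np.arange(480))
P=np.array([[*world(c,x,y)] for y in range(185,305) for x in range(205,300)])
m=(P[:,2]>92)&(P[:,2]<112)
q=P[m]; print("rim z",np.median(q[:,2]),len(q)); print(cv2.minAreaRect(q[:,:2].astype(np.float32)))
m2=np.array([min(c["pixels"][y,x])>165 for y in range(180,310) for x in range(335,445)])
P2=np.array([world(c,x,y,9) for y in range(180,310) for x in range(335,445)])
Pd=np.array([world(c,x,y) for y in range(180,310) for x in range(335,445)])
print("panel",cv2.minAreaRect(P2[m2][:,:2].astype(np.float32)),np.median(Pd[m2][:,2]))
for n,p in dict(tape=(325,184),jar=(167,253)).items(): print(n,world(c,*p))
E
```

```text
rim z 101.93570873290025 1014
((580.070068359375, 181.76702880859375), (161.03857421875, 217.94972229003906), 89.33699035644531)
panel ((0.0, 0.0), (0.0, 0.0), 0.0) nan
tape [748.98326511 -25.52832059  -4.34278623]
jar [549.93667237 409.63853807  65.72120056]
  return _methods._mean(a, axis=axis, dtype=dtype,
  ret = ret.dtype.type(ret / rcount)
```

View pics/crop1.png

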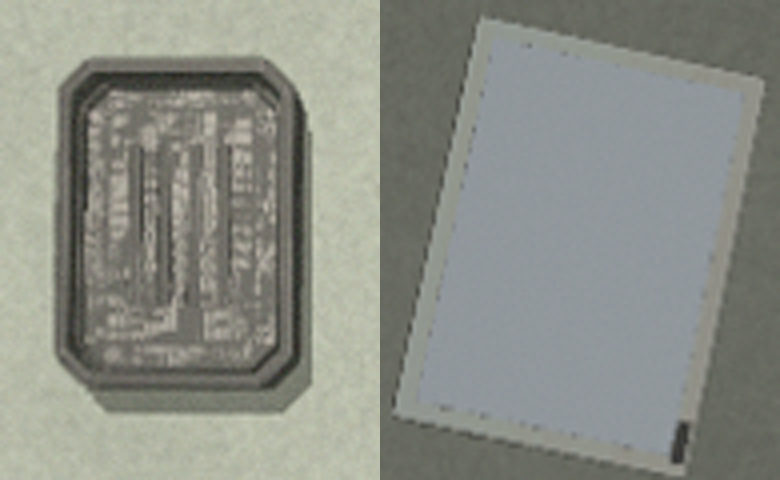

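The crop's panel corners are at about (481,17), (764,79), (687,475) and (393,415). The tray rim spans (55..300, 57..385), with a yaw near 0.

>>> servo_tool:
  commands:
    - [-1,[0,0,0],[0,0,1]]
    - [-1,[0,0,0],[0,0,1]]
    - [-1,[0,0,0],[0,0,1]]
    - [-1,[0,0,0],[0,0,1]]
    - [-1,[0,0,0],[0,0,1]]
    - [-1,[0,0,0],[0,0,1]]
    - [-1,[0,0,0],[0,0,1]]
    - [-1,[0,0,0],[0,0,1]]
    - [-1,[0,0,0],[0,0,1]]
    - [-1,[0,0,0],[0,0,1]]
  squeeze: 20

```text
time_s: 0.93
eef_pos: [156.5, 501.0, 230.9]
ee_rot: [0.0, 0.627, 0.779, -0.0]
force: [-0.0, 0.0, 0.7]
grip_width: 1.0
grip_force: 0.0
```

>>> servo_tool:
  commands:
    - [-1,[0,0,0],[0,0,1]]
    - [-1,[0,0,0],[0,0,1]]
    - [-1,[0,0,0],[0,0,0.2]]
    - [-1,[-0.0266,0.0266,0],[0,0,0]]
    - [-1,[-0.0266,0.0266,0],[0,0,0]]
    - [-1,[-0.0266,0.0266,0],[0,0,0]]
    - [-1,[-0.0266,0.0266,0],[0,0,0]]
    - [-1,[-0.0266,0.0266,0],[0,0,0]]
    - [-1,[-0.0266,0.0266,0],[0,0,0]]
    - [-1,[-0.0266,0.0266,0],[0,0,0]]

```text
time_s: 1.77
eef_pos: [341.8, 311.6, 231.3]
ee_rot: [-0.0, 0.71, 0.705, -0.0]
force: [-0.3, 0.9, -0.4]
grip_width: 1.002
grip_force: 0.0
```

>>> servo_tool:
  commands:
    - [-1,[-0.0266,0.0266,0],[0,0,0]]
    - [-1,[-0.0266,0.0266,0],[0,0,0]]
    - [-1,[-0.0266,0.0266,0],[0,0,0]]
    - [-1,[-0.0266,0.0266,0],[0,0,0]]
    - [-1,[-0.0266,0.0266,0],[0,0,0]]
    - [-1,[0,0,0.02],[0,0,0]]
    - [-1,[0,0,0.02],[0,0,0]]
    - [-1,[0,0,0],[0,0,0]]
    - [-1,[0,0,0],[0,0,0]]

```text
time_s: 2.52
eef_pos: [472.3, 178.9, 191.0]
ee_rot: [-0.001, 0.71, 0.704, -0.001]
force: [0.0, 0.4, 0.5]
grip_width: 0.999
grip_force: 0.0
```

>>> servo_tool:
  commands:
    - [-1,[0.003,0.0025,0.015],[0,0,0]]
    - [-1,[0,0,0.025],[0,0,0]]
    - [-1,[0,0,0.025],[0,0,0]]
    - [-1,[0,0,0.02],[0,0,0]]
    - [-1,[0,0,0.015],[0,0,0]]
    - [0.3,[0,0,0.008],[0,0,0]]
    - [0.5,[0,0,0],[0,0,0]]
    - [0.5,[0,0,0],[0,0,0]]
    - [0.5,[0,0,0],[0,0,0]]
  squeeze: 20

```text
time_s: 3.27
eef_pos: [476.0, 182.1, 84.7]
ee_rot: [0.001, 0.71, 0.704, 0.001]
force: [0.5, 0.1, 0.1]
grip_width: 0.453
grip_force: 0.0
```

```bash
python3 - <<'E'
from h import *
print(sense())
c=capture("scene")
im=c["pixels"][:,:,::-1]
cv2.imwrite("pics/crop2.png",cv2.convertScaleAbs(cv2.resize(im[130:270,340:490],None,fx=4,fy=4,interpolation=cv2.INTER_CUBIC),alpha=1.6))
# panel refine from first top picture
import pickle
c=pickle.load(open("top.pkl","rb"))
hsv=c["pixels"].astype(int); m=((hsv.sum(2)>360)).astype(np.uint8); m[:,:335]=0;m[:,445:]=0;m[:180]=0;m[310:]=0
n,l,s,_=cv2.connectedComponentsWithStats(m); k=1+s[1:,4].argmax(); print(s[k])
P=np.array([world(c,u,v,9)[:2] for v,u in np.argwhere(l==k)],np.float32); print(cv2.minAreaRect(P),P.mean(0))
mm=hsv[:,:,2]>hsv[:,:,0]+3; print(hsv[250,390],hsv[195,370],hsv[250,330])
E
```

```text
{'time_s': 3.2667, 'joints': array([ 1.35181942e-01,  4.47256331e-01,  1.72471440e+00, -1.69065807e-05,
        9.67163865e-01,  1.44224433e-01]), 'dq': array([-0.0014435 , -0.00068684,  0.00501351, -0.00046676, -0.00695949,
        0.00270387]), 'tau': array([ 2.27239716e-02, -4.18993878e+01, -2.08332306e+01,  4.02001288e-04,
        6.44067404e-03, -5.09132820e-03]), 'eef_pos': array([475.99689673, 182.10823641,  84.73657897]), 'ee_rot': array([0.00074514, 0.71029264, 0.70390543, 0.00097741]), 'force': array([0.48312769, 0.07192181, 0.10373919]), 'wrist_torque': array([-0.02004794, -0.02868769,  0.01996858]), 'grip_force': 0.0, 'grip_width': 0.45319776692274666}
[ 343  189   93  115 7492]
((568.3837280273438, -205.98434448242188), (208.75387573242188, 288.8149108886719), 77.07090759277344) [ 568.8119  -204.72653]
[145 151 156] [142 149 153] [104 107  96]
```

View pics/crop2.png

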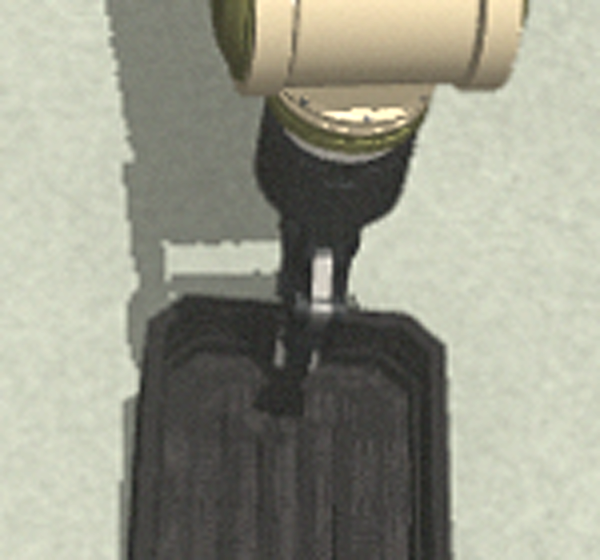

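The inner finger (about 290,400) is in the tray, the outer one is behind the rim, and the rim lies between them. I'll trim the position and close in small steps.

>>> servo_tool:
  commands:
    - [0.6,[0,-0.001,0.002],[0,0,0]]
    - [0.65,[0,0,0],[0,0,0]]
    - [0.65,[0,0,0],[0,0,0]]
    - [0.65,[0,0,0],[0,0,0]]
    - [0.65,[0,0,0],[0,0,0]]

```text
time_s: 3.73
eef_pos: [474.3, 181.9, 81.4]
ee_rot: [0.0, 0.711, 0.704, 0.0]
force: [-0.1, 0.9, 0.4]
grip_width: 0.176
grip_force: 0.0
```

>>> servo_tool:
  commands:
    - [0.7,[0,0,0],[0,0,0]]
    - [0.7,[0,0,0],[0,0,0]]
    - [0.72,[0,0,0],[0,0,0]]
    - [0.72,[0,0,0],[0,0,0]]

```text
time_s: 4.07
eef_pos: [474.2, 181.8, 81.3]
ee_rot: [-0.0, 0.71, 0.704, -0.0]
force: [-0.1, -0.0, 0.0]
grip_width: 0.138
grip_force: 0.0
```

>>> servo_tool:
  commands:
    - [0.72,[0,0.0003,-0.001],[0,0,0]]
    - [0.74,[0,0,0],[0,0,0]]
    - [0.74,[0,0,0],[0,0,0]]
    - [0.74,[0,0,0],[0,0,0]]

```text
time_s: 4.4
eef_pos: [474.5, 181.9, 82.3]
ee_rot: [-0.0, 0.711, 0.704, -0.0]
force: [0.5, -0.8, -0.6]
grip_width: 0.125
grip_force: 0.0
```

>>> servo_tool:
  commands:
    - [0.76,[0,0,0],[0,0,0]]
    - [0.76,[0,0,0],[0,0,0]]
    - [0.76,[0,0,0],[0,0,0]]

```text
time_s: 4.65
eef_pos: [474.5, 181.9, 82.3]
ee_rot: [-0.0, 0.71, 0.704, -0.0]
force: [-0.2, 0.0, 0.2]
grip_width: 0.12
grip_force: 0.0
```

>>> servo_tool:
  commands:
    - [0.78,[0,0,0],[0,0,0]]
    - [0.78,[0,0,0],[0,0,0]]
    - [0.8,[0,0,0],[0,0,0]]
    - [0.8,[0,0,0],[0,0,0]]

```text
time_s: 4.98
eef_pos: [474.4, 181.9, 82.3]
ee_rot: [-0.0, 0.711, 0.704, -0.0]
force: [-1.4, 0.4, 2.4]
grip_width: 0.112
grip_force: 20.5
```

>>> servo_tool:
  commands:
    - [1,[0,0,0],[0,0,0]]
    - [1,[0,0,0],[0,0,0]]
    - [1,[0,0,0],[0,0,0]]
    - [1,[0,0,0],[0,0,0]]
  squeeze: 90

```text
time_s: 5.32
eef_pos: [474.5, 181.9, 82.5]
ee_rot: [0.0, 0.71, 0.704, -0.0]
force: [-2.7, -0.1, 6.1]
grip_width: 0.092
grip_force: 88.5
```

>>> servo_tool:
  commands:
    - [1,[0,0.0001,-0.0028],[0.125,0,0]]
    - [1,[0,0.0001,-0.0028],[0.125,0,0]]
    - [1,[0,0.0001,-0.0028],[0.125,0,0]]
    - [1,[0,0,-0.0028],[0.125,0,0]]
    - [1,[0,0.0001,-0.0028],[0.125,0,0]]
    - [1,[0,0,-0.0028],[0.125,0,0]]
    - [1,[0,0,0],[0,0,0]]
    - [1,[0,0,0],[0,0,0]]

```text
time_s: 5.98
eef_pos: [475.4, 181.9, 99.3]
ee_rot: [-0.028, 0.71, 0.703, -0.028]
force: [-3.6, -0.3, -0.2]
grip_width: 0.09
grip_force: 89.1
```

>>> servo_tool:
  commands:
    - [1,[0,0.0001,-0.0038],[0.1667,0,0]]
    - [1,[0,0.0001,-0.0038],[0.1667,0,0]]
    - [1,[0,0.0001,-0.0038],[0.1667,0,0]]
    - [1,[0,0.0001,-0.0038],[0.1667,0,0]]
    - [1,[0,0.0001,-0.0038],[0.1667,0,0]]
    - [1,[0,0.0001,-0.0038],[0.1667,0,0]]
    - [1,[0,0.0001,-0.0038],[0.1667,0,0]]
    - [1,[0,0,0],[0,0,0]]
    - [1,[0,0,0],[0,0,0]]

```text
time_s: 6.73
eef_pos: [479.5, 181.8, 125.3]
ee_rot: [-0.071, 0.707, 0.7, -0.07]
force: [-3.8, 0.5, 0.3]
grip_width: 0.088
grip_force: 89.2
```

```bash
python3 - <<'E'
from h import *
c=capture("scene")
im=c["pixels"][:,:,::-1]
cv2.imwrite("pics/crop3.png",cv2.convertScaleAbs(cv2.resize(im[140:330,350:490],None,fx=3,fy=3,interpolation=cv2.INTER_CUBIC),alpha=1.8))
print(sense()["wrist_torque"])
E
```

```text
[-0.02329588  0.42562908 -0.05121359]
```

View pics/crop3.png

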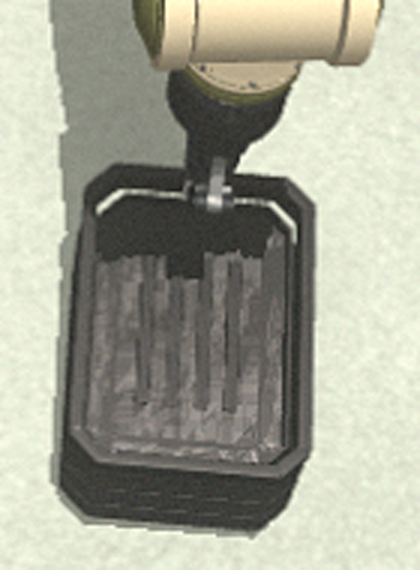

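The near rim is raised about 43 mm and the far rim (about 180,465) is still seated on the stack. Now I'll ease the far side out.

>>> servo_tool:
  commands:
    - [1,[0,-0.0002,-0.0048],[0.1667,0,0]]
    - [1,[0,-0.0002,-0.0048],[0.1667,0,0]]
    - [1,[0,-0.0003,-0.0053],[0.1667,0,0]]
    - [1,[0,-0.0003,-0.0053],[0.1667,0,0]]
    - [1,[0,-0.0004,-0.0057],[0.1667,0,0]]
    - [1,[0,-0.0004,-0.0057],[0.1667,0,0]]
    - [1,[0,0,0],[0,0,0]]
    - [1,[0,0,0],[0,0,0]]

```text
time_s: 7.45
eef_pos: [485.9, 181.7, 156.1]
ee_rot: [-0.107, 0.702, 0.696, -0.106]
force: [-0.3, -0.3, -1.3]
grip_width: 0.09
grip_force: 89.1
```

>>> servo_tool:
  commands:
    - [1,[0,-0.0009,-0.0029],[0,0,0]]
    - [1,[0,-0.0009,-0.0029],[0,0,0]]
    - [1,[0,-0.0015,-0.0048],[0,0,0]]
    - [1,[0,-0.0021,-0.0067],[0,0,0]]
    - [1,[0,-0.003,-0.0095],[0,0,0]]
    - [1,[0,-0.0042,-0.0134],[0,0,0]]
    - [1,[0,-0.0042,-0.0134],[0,0,0]]
    - [1,[0,-0.0042,-0.0134],[0,0,0]]
    - [1,[0,-0.003,-0.0095],[0,0,0]]
    - [1,[0,0,0],[0,0,0]]

```text
time_s: 8.28
eef_pos: [486.4, 181.9, 239.0]
ee_rot: [-0.107, 0.702, 0.696, -0.105]
force: [-0.5, 0.0, -0.6]
grip_width: 0.094
grip_force: 89.1
```

>>> servo_tool:
  commands:
    - [1,[0,0,0],[-0.3,0,0]]
    - [1,[0,0,0],[-0.5,0,0]]
    - [1,[0,0,0],[-0.5,0,0]]
    - [1,[0,0,0],[-0.5,0,0]]
    - [1,[0,0,0],[-0.5,0,0]]
    - [1,[0,0,0],[-0.4,0,0]]
    - [1,[0,0,0],[-0.18,0,0]]
    - [1,[0,0,0],[0,0,0]]
    - [1,[0,0,0],[0,0,0]]

```text
time_s: 9.03
eef_pos: [485.6, 181.7, 236.4]
ee_rot: [-0.002, 0.71, 0.704, -0.002]
force: [0.4, -0.1, -1.4]
grip_width: 0.093
grip_force: 89.0
```

>>> servo_tool:
  commands:
    - [1,[-0.005,0,0],[0,0,0]]
    - [1,[-0.01,0,0],[0,0,0]]
    - [1,[-0.015,0,0],[0,0,0]]
    - [1,[-0.02,0,0],[0,0,0]]
    - [1,[-0.02,0,0],[0,0,0]]
    - [1,[-0.02,0,0],[0,0,0]]
    - [1,[-0.02,0,0],[0,0,0]]
    - [1,[-0.02,0,0],[0,0,0]]
    - [1,[-0.02,0,0],[0,0,0]]
    - [1,[-0.02,0,0],[0,0,0]]

```text
time_s: 9.87
eef_pos: [483.9, 9.9, 236.5]
ee_rot: [-0.002, 0.711, 0.703, -0.002]
force: [1.1, -1.1, -1.3]
grip_width: 0.091
grip_force: 89.1
```

>>> servo_tool:
  commands:
    - [1,[-0.02,0,0],[0,0,0]]
    - [1,[-0.02,0,0],[0,0,0]]
    - [1,[-0.02,0,0],[0,0,0.2]]
    - [1,[-0.02,0,0],[0,0,0.3]]
    - [1,[-0.02,0,0],[0,0,0.4]]
    - [1,[-0.02,0,0],[0,0,0.4]]
    - [1,[-0.02,0,0],[0,0,0.35]]
    - [1,[-0.02,0,0],[0,0,0.3]]
    - [1,[-0.015,0,0],[0,0,0.1]]
    - [1,[-0.01,0,0],[0,0,0]]

```text
time_s: 10.7
eef_pos: [466.9, -174.1, 236.4]
ee_rot: [-0.002, 0.782, 0.623, -0.002]
force: [0.8, 0.9, -1.4]
grip_width: 0.091
grip_force: 89.1
```

>>> servo_tool:
  commands:
    - [1,[-0.005,0,0],[0,0,0]]
    - [1,[0,0,0],[0,0,0]]
    - [1,[0,0,0],[0,0,0]]

```text
time_s: 10.95
eef_pos: [466.5, -176.6, 236.6]
ee_rot: [-0.001, 0.782, 0.624, -0.001]
force: [-0.2, 0.4, -1.0]
grip_width: 0.094
grip_force: 89.1
```

```bash
python3 - <<'E'
from h import *
from scipy.spatial.transform import Rotation as R
s=sense();q=s["ee_rot"];M=R.from_quat([*q[1:],q[0]]).as_matrix()
print(M.round(4),s["eef_pos"],M.T@(np.array([465.4,-183,117.4])-s["eef_pos"]))
E
```

```text
[[ 2.222e-01  9.750e-01 -4.000e-03]
 [ 9.750e-01 -2.222e-01  4.000e-04]
 [-5.000e-04 -4.000e-03 -1.000e+00]] [ 466.50955099 -176.61424922  236.60163503] [ -6.41015634   0.81713834 119.20268827]
```

>>> servo_tool:
  commands:
    - [1,[-0.001,0,0.007],[0,0,0]]
    - [1,[-0.001,0,0.014],[0,0,0]]
    - [1,[-0.001,0,0.02],[0,0,0]]
    - [1,[-0.001,0.0004,0.02],[0,0,0]]
    - [1,[-0.001,0.0004,0.02],[0,0,0]]
    - [1,[-0.0014,0,0.02],[0,0,0]]
    - [1,[0,0,0.012],[0,0,0]]
    - [1,[0,0,0.006],[0,0,0]]
    - [1,[0,0,0],[0,0,0]]
    - [1,[0,0,0],[0,0,0]]

```text
time_s: 11.78
eef_pos: [465.7, -183.0, 118.0]
ee_rot: [-0.001, 0.782, 0.624, -0.001]
force: [0.0, -0.5, -1.4]
grip_width: 0.091
grip_force: 89.1
```

```bash
python3 - <<'E'
from h import *
import pickle
ims=[]
c=capture("top"); pickle.dump(c,open("top2.pkl","wb")); s=capture("scene"); pickle.dump(s,open("scene2.pkl","wb"))
a=cv2.resize(c["pixels"][180:310,200:450,::-1],None,fx=2,fy=2,interpolation=cv2.INTER_CUBIC)
b=cv2.resize(s["pixels"][150:330,130:460,::-1],(500,273),interpolation=cv2.INTER_CUBIC)
cv2.imwrite("pics/fin.png",cv2.convertScaleAbs(np.vstack([a,b]),alpha=1.5))
# tray rim plane and outline from top depth
Z=c["z_map"]
P=np.array([world(c,x,y) for y in range(180,315) for x in range(330,450) if Z[y,x]>0])
q=P[(P[:,2]>105)&(P[:,2]<165)&(P[:,0]>470)]
# rim only: near top
r=q[q[:,2]>np.percentile(q[:,2],50)]
for _ in range(8):
    A=np.c_[r[:,:2]-[568,-206],np.ones(len(r))]; k=np.linalg.lstsq(A,r[:,2],rcond=None)[0]
    e=q[:,2]-np.c_[q[:,:2]-[568,-206],np.ones(len(q))]@k; r=q[abs(e)<4]
print("plane slopes deg",np.degrees(k[:2]),"rim z",k[2],len(r),len(q))
print("rim outline",cv2.minAreaRect(r[:,:2].astype(np.float32)))
print("stack check")
P=np.array([world(c,x,y) for y in range(185,305) for x in range(205,300) if Z[y,x]>0]); t=P[(P[:,2]>73)&(P[:,2]<88)]
print(np.median(t[:,2]),cv2.minAreaRect(t[:,:2].astype(np.float32)))
E
```

```text
plane slopes deg [-0.17070312  0.38059189] rim z 135.55217717167156 538 1864
rim outline ((570.24072265625, -204.8518524169922), (159.1766357421875, 220.0457000732422), 76.99713897705078)
stack check
79.81073323654755 ((580.7730712890625, 181.8482208251953), (161.28221130371094, 218.5889129638672), 89.21793365478516)
```

View pics/fin.png

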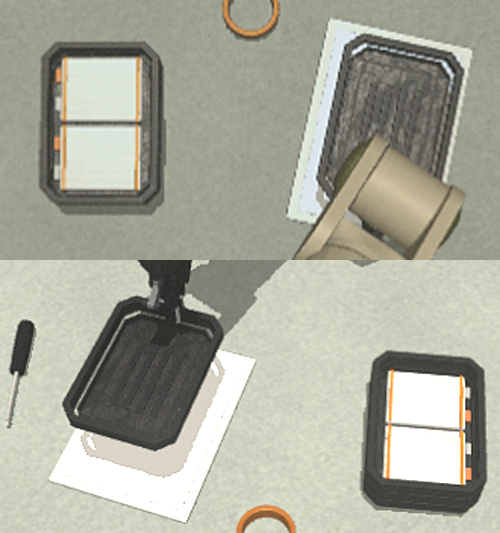

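The tray hangs level over the panel, and the stack hasn't moved: (580.8,181.8) against (580.1,181.8) before. One small trim, then I'll finish.

>>> servo_tool:
  commands:
    - [1,[-0.001,-0.001,-0.003],[0,0,0]]
    - [1,[0,0,0],[0,0,0]]
    - [1,[0,0,0],[0,0,0]]
    - [1,[0,0,0],[0,0,0]]
    - [1,[0,0,0],[0,0,0]]
    - [1,[0,0,0],[0,0,0]]

```text
time_s: 12.38
eef_pos: [464.2, -184.0, 120.7]
ee_rot: [-0.001, 0.782, 0.624, -0.002]
force: [-0.4, 0.1, -2.4]
grip_width: 0.095
grip_force: 89.1
```

```bash
python3 -c "
from rig import *
print(finish_job())"
```

```text
the job is handed in; nothing more can be done
None
```

The top tray was peeled off with its near short side raised about 43 mm first. It was handed in at 12.4 s, held level and centred over the panel with its underside about 93 mm above it, and the stack below did not measurably move.

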